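# Feed out a pair of handed brackets and sort them

## Robot

A 7-joint arm with a two-finger parallel gripper is mounted at the origin on the work surface. World frame = base frame: x ahead of the robot, y to its left, z up, the work surface at z = 0. Lengths are in mm, angles in degrees, forces in N, time in s.
With the tool pointing down it reaches from about 425 to 950 mm from the base axis. Payload 4.7 kg.
Tool frame: the origin (TCP) lies on the centre line of the jaws, within the pads' length; the fingertips stand 14 mm ahead of it and the grasp point (between the pads) lies 5 mm behind it; y points along the fingers, z is the direction in which the jaws open and shut, and the axes are right-handed (so a half turn about y gives the same grasp; the last joint's range is limited). The gripper opens to 85 mm and grips with 20 to 120 N. Pads are 22 mm wide; open, the fingers measure 114 mm over their backs; the gripper's body (76 mm by 85 mm) begins 54 mm behind the grasp point. The pads swing forward as they close: fully open they stand 13 mm farther back than shut.
Start: joints at [72.027, 26.849, -2.785, 87.806, 1.381, 65.374, -4.715], TCP at [189.697, -647.813, 245.335] pointing down, gripper open.
Joint ranges: [-148.3, 148.3], [-19.14, 114.17], [-79.39, 73.82], [5.75, 140.21], [-59.74, 239.74], [12.07, 113.84], [-152.46, 152.46]. Speed limits (degrees/s): [147.25, 147.25, 180, 180, 180, 180, 180].

## Interface

Orientations are given as a 3x3 rotation matrix whose columns are the frame's x, y, z axes.
In Python, from plant import env gives the robot as it stands.
- The arm moves only by the tool arm_command, never from a script. Its argument "motion" is text: rows parted by semicolons, each of 7 numbers parted by spaces: the shift along the tool's x, y, z in m, then the turn, a rotation vector about the tool's x, y, z in rad, then the opening in per cent of the stroke, from 0 (shut) to 100 (fully open). A call has 1 to 8 rows; each row shifts and turns the pose as measured when the row begins, along the tool's axes as they then stand; what a row does not reach is not made up. A row lasts 1/10 s, in which the tool goes at most 50 mm and 8.59 degrees, less where a joint would pass 70% of its speed; a pose out of reach is approached as far as the arm can. A call with a gripper value outside its range is refused whole. The fingers move at their own pace and stop on an object; "squeeze" is the grip in N (left out, the last holds). Time passes only in rows, so rows that do not move let the fingers close. It gives the time, the measured TCP pose, the force and the opening at its end, in the units of the state.
- env.read_state(): the state, without advancing time (a new reading comes with each control period).
- env.capture(name): name is "scene" or "side" or "wrist"; returns a dict with "pixels" (480x640x3 uint8, blue, green, red), "fx", "fy", "cx", "cy" (pixels), "extrinsics" (4x4, takes a point from camera to world coordinates). Camera axes: x right, y up, looking along -z (the intrinsics and any distortion apply to the point x, -y, -z); pixel columns grow to the right and rows downward; lengths in mm; the calibration is good to about 2 mm. A picture is of the moment at which its call begins. There is no depth.
- env.close_job(): hands the job in, once; it reports no verdict.
The state is a dict: "t": time; "joint_pos": joint angles; "joint_vel": joint speeds; "joint_efforts": joint torques, N m; "eef_pos": TCP position; "tcp_rot": TCP orientation; "wrist_force": force on the tool from outside, world axes, zero at the start; "ft_torque": the same for the moment, N m; "opening": opening from 0.0 (shut) to 1.0 (fully open).
Only numpy, scipy, OpenCV 4.12 (cv2) and the standard library are available. Lean on these libraries where they do the work, as an engineer would, in place of code of your own. Each camera call takes 0.05 s, during which the arm holds its last target.

## Task

Pull the red handle of the spring-return feeder towards its open deck, all the way out to its stop, so that both yellow brackets are pushed out from under the clear covers; then guide the handle all the way back home without letting it snap. Lay the left-hand bracket flat and right way up in the blue bin and the right-hand one likewise in the red bin (right way up, following the rib towards the foot, the foot of a left-hand bracket turns left), leaving the screwdriver, wrench and hammer where they lie.

Things in the scene. Friction and masses are not known exactly. Their poses are not given: they have to be found in the camera images.
- feeder: spring-return feeder, fixed: dark deck 305 (own x, -155 to 150) x 216 (y) mm, its surface 12 mm above the bench; origin on the underside. Open deck at x = -155 to 0 (robot side), edged by curbs 8 mm high. Over x = 0 to 150 clear covers, top 74 mm above the bench, over two lanes centred at y = +54 and -54 mm, one bracket in each
- shuttle (a joint): travel (m) of the pusher and its red handle: 0 home, 0.120 at the stop, growing towards the feeder's -x. The spring pulls it home with 4 N at home, 13 N at the stop; let go there, it snaps back. The pusher spans both lanes, front face at feeder x = 110 mm minus travel; fully out it leaves the brackets centred at about feeder x = -60 mm, where they stay as it returns
- shuttle_handle (a point): grip point of the red handle, 130 mm above the bench: an upright plate 18 mm thick (feeder x), 70 mm wide (feeder y), reaching from 100 to 150 mm above the bench, clear all round. It moves level along feeder x with the joint
- bracket_left: left-hand bracket, yellow cast metal, 0.12-0.24 kg, flat, L-shaped seen from above: arm 100 (own x) x 30 x 8 mm, centred at y = +17.5 mm, with an upright rib (see its point) along all of it; at the -x end a flat foot, 30 (x) x 8 mm, sticks out 35 mm past the arm to -y. Origin: underside, centre of the 100 x 65 mm footprint; z up. Starts in either lane, foot end towards the open deck
- bracket_right: right-hand bracket, yellow cast metal, 0.12-0.24 kg, flat, L-shaped seen from above: arm 100 (own x) x 30 x 8 mm, centred at y = -17.5 mm, with an upright rib (see its point) along all of it; at the -x end a flat foot, 30 (x) x 8 mm, sticks out 35 mm past the arm to +y. Origin: underside, centre of the 100 x 65 mm footprint; z up. Starts in either lane, foot end towards the open deck
- bracket_left_rib (a point): grip point of the left-hand bracket's rib: mid-length, centre plane, 34 mm above the bracket's underside. The rib is 10 mm thick (bracket y), 100 mm long (x), its top 45 mm above the underside; pinch it across y from above
- bracket_right_rib (a point): the same point of the right-hand bracket's rib (same rib size)
- bin_blue: open blue bin, 210 (own x) x 170 (y) x 50 mm high, walls and floor 5 mm, fixed to the bench. Origin: centre of its underside; z up. It may stand on either side of the feeder
- bin_red: open red bin, 210 (own x) x 170 (y) x 50 mm high, walls and floor 5 mm, fixed to the bench. Origin: centre of its underside; z up. It may stand on either side of the feeder
- screwdriver: screwdriver lying on the bench beside the feeder; bystander
- wrench: steel wrench lying on the bench; bystander
- hammer: hammer lying on the bench; bystander

How it is judged (in metres and radians):
On the way, in this order (a step that is already met when the one before it is completed fails the run):
1. the handle is pulled out to its stop (travel over 115 mm) and both brackets are out on the deck (value of joint shuttle above 0.115 m and x of each of bracket_left, bracket_right in the frame of feeder below -0.045 m), for 0.2 s.
2. the handle is back home (travel under 8 mm) (value of joint shuttle below 0.008 m), for 0.2 s.
At the end, for the whole second after the job is handed in: Handle home (travel under 8 mm); left-hand bracket at rest in the blue bin, right-hand one in the red bin, each flat on the floor (origin under 20 mm above the bin's underside), right way up within 0.2 rad, origin within 75 mm (bin x) and 60 mm (bin y) of the bin's centre (value of joint shuttle below 0.008 m and x of bracket_left in the frame of bin_blue between -0.075 and 0.075 m and y of bracket_left in the frame of bin_blue between -0.06 and 0.06 m and z of bracket_left in the frame of bin_blue between -0.01 and 0.02 m and angle between each of bracket_left, bracket_right's own z axis and vertical below 0.2 rad and linear speed of each of bracket_left, bracket_right below 0.03 m/s and x of bracket_right in the frame of bin_red between -0.075 and 0.075 m and y of bracket_right in the frame of bin_red between -0.06 and 0.06 m and z of bracket_right in the frame of bin_red between -0.01 and 0.02 m); the robot touches nothing.
It fails at once if the handle snaps back (returns faster than 0.6 m/s) (velocity of joint shuttle below -0.6 m/s).
It fails at once if the screwdriver, wrench or hammer is moved by more than 30 mm (distance of any of screwdriver, wrench, hammer from where it was at the start of the episode above 0.03 m).
It also fails if it takes over 64 s, if anything falls off the work surface, if the arm or the gripper's body presses on something with over 40 N, if the wrist force passes 120 N, or if a joint passes its speed limit or range.

## Working session

There is one attempt and no reset: what is moved stays moved. The work goes in short steps, Python scripts to look and compute and a tool call to move; the robot and the scene stay as the last step left them, time stands still between calls to the robot, and variables do not carry over. Pictures are saved under pics/ and viewed, and the job is handed in when it is done.

Besides the shell and the picture viewer there is one more tool, called in YAML: its name, and indented under it one key for each argument. arm_command: Moves the arm, as the interface text tells. Its arguments: {"type":"object","properties":{"motion":{"type":"string"},"squeeze":{"type":"number"}},"required":["motion"]}

```bash
ls; mkdir -p pics; python3 - <<'E'
from plant import env
import cv2
s=env.read_state()
print(s)
for n in ["scene","side","wrist"]:
    c=env.capture(n); cv2.imwrite(f"pics/a_{n}.png",c["pixels"]); print(n,c["fx"],c["fy"],c["cx"],c["cy"],c["extrinsics"].round(3).tolist(), [k for k in c])
E
```

```text
pics
{'t': 0.0, 'joint_pos': array([72.02590592, 26.89910532, -2.78622185, 87.8748716 ,  1.38176554,
       65.37480614, -4.71551553]), 'joint_vel': array([-0.06063632,  0.03919054,  0.00035992,  0.05398222,  0.06681006,
        0.14905886, -0.04185609]), 'joint_efforts': array([ 3.39074340e-04, -5.10310864e+01, -4.65853431e-02, -2.37710220e+01,
        1.05706425e-02,  7.54602224e-03,  1.98832140e-05]), 'eef_pos': array([ 189.52327748, -647.25757215,  244.231851  ]), 'tcp_rot': array([[-9.59696841e-01, -6.35681564e-04,  2.81036597e-01],
       [-2.81037306e-01,  1.90712489e-03, -9.59694949e-01],
       [ 7.40884977e-05, -9.99997979e-01, -2.00891197e-03]]), 'wrist_force': array([ 0.92297465,  0.45816468, -0.19312238]), 'ft_torque': array([0.02569145, 0.00517905, 0.01438112]), 'opening': 1.0007570336816145}
scene 584.7558534860337 584.7558534860337 316.8484925926559 244.06301337370135 [[-0.594, -0.531, 0.605, 1363.735], [0.804, -0.374, 0.461, 626.396], [-0.018, 0.76, 0.649, 942.402], [0.0, 0.0, 0.0, 1.0]] ['pixels', 'fx', 'fy', 'cx', 'cy', 'extrinsics']
side 610.8841564600116 610.8841564600116 309.8360040683926 245.1137204865237 [[-0.83, 0.329, -0.451, 37.32], [-0.558, -0.507, 0.657, 819.747], [-0.012, 0.797, 0.604, 866.226], [0.0, 0.0, 0.0, 1.0]] ['pixels', 'fx', 'fy', 'cx', 'cy', 'extrinsics']
wrist 336.8312804377299 336.8312804377299 322.5836997051032 239.9953822460932 [[0.282, 0.914, 0.291, 264.597], [-0.959, 0.269, 0.085, -626.032], [-0.001, -0.304, 0.953, 372.784], [0.0, 0.0, 0.0, 1.0]] ['pixels', 'fx', 'fy', 'cx', 'cy', 'extrinsics']
```

View pics/a_scene.png

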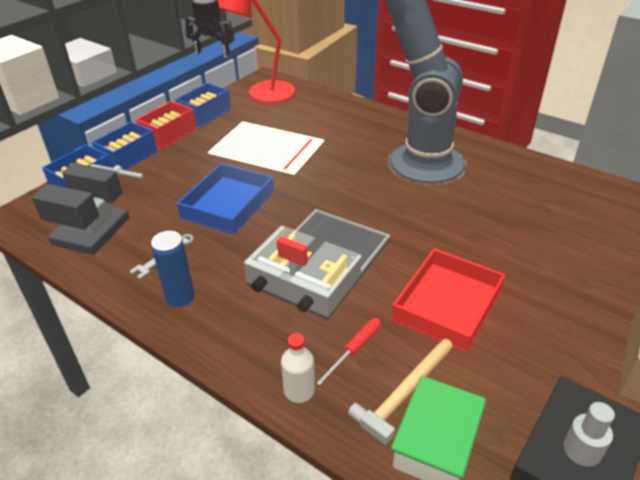

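View pics/a_side.png

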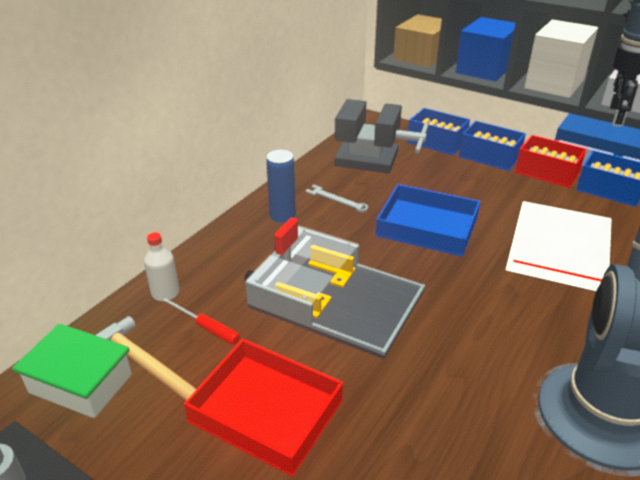

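View pics/a_wrist.png

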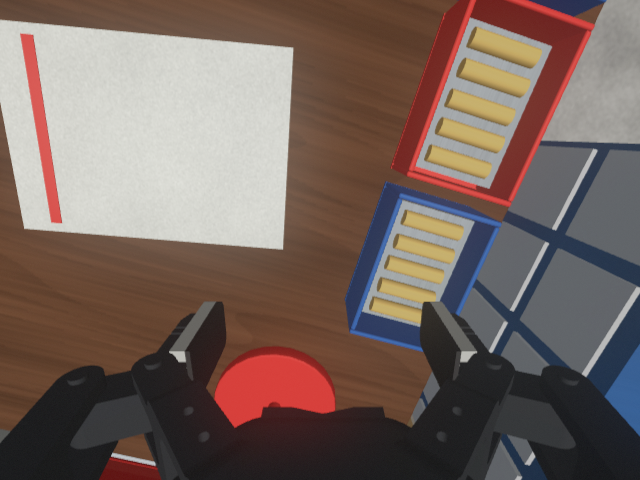

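The scene view shows the feeder at about (320,260), with the blue bin at (227,197), the red bin at (450,297) and the handle at (292,250). The screwdriver and hammer are near the red bin and the wrench is at (160,258). I'll zoom in for corners.

```bash
python3 - <<'E'
import cv2
a=cv2.imread("pics/a_scene.png"); b=cv2.imread("pics/a_side.png")
cv2.imwrite("pics/b_scene.png",cv2.resize(a[200:320,235:395],None,fx=5,fy=5,interpolation=cv2.INTER_CUBIC))
cv2.imwrite("pics/b_side.png",cv2.resize(b[213:363,235:435],None,fx=4,fy=4,interpolation=cv2.INTER_CUBIC))
E
```

```text
(no output)
```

View pics/b_scene.png

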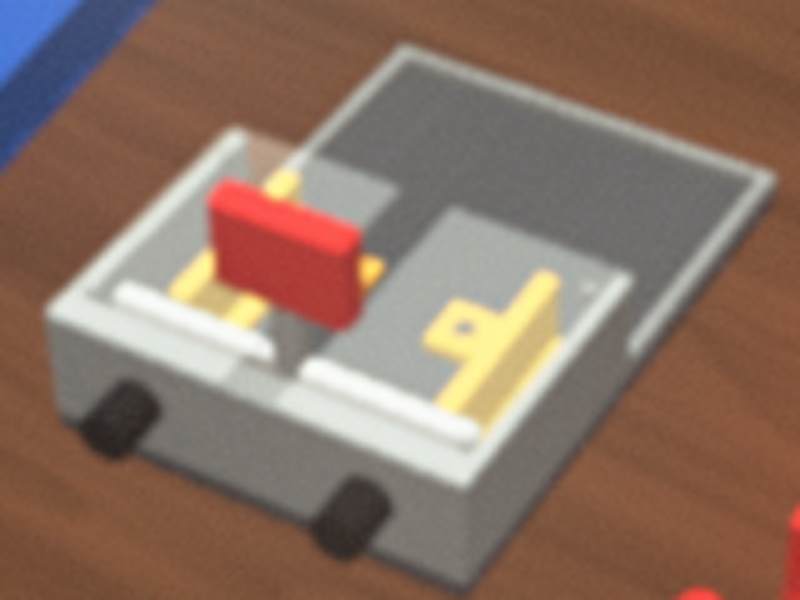

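View pics/b_side.png

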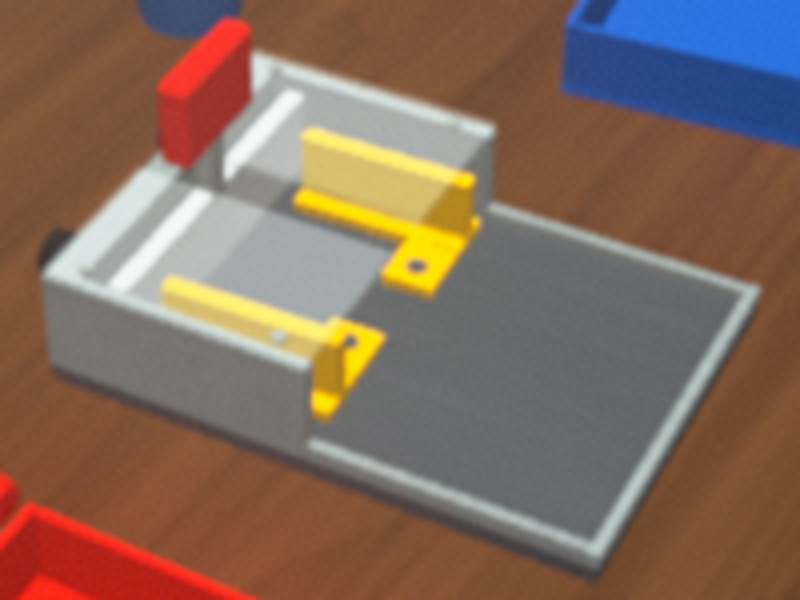

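```bash
cat > h.py <<'E'
import numpy as np, cv2, json
I={'scene':(584.7558534860337,316.8484925926559,244.06301337370135),'side':(610.8841564600116,309.8360040683926,245.1137204865237)}
def cams():
    from plant import env
    d={}
    for n in ['scene','side']:
        c=env.capture(n); d[n]=dict(f=c['fx'],cx=c['cx'],cy=c['cy'],E=c['extrinsics'].tolist())
    json.dump(d,open('cams.json','w'))
def C(n): return json.load(open('cams.json'))[n]
def ray(n,u,v,c=None):
    c=c or C(n);E=np.array(c['E']);d=E[:3,:3]@np.array([(u-c['cx'])/c['f'],-(v-c['cy'])/c['f'],-1]);return E[:3,3],d
def onz(n,u,v,z,c=None):
    o,d=ray(n,u,v,c);return o+d*(z-o[2])/d[2]
def tri(p1,p2):
    (o,d),(q,e)=ray('scene',*p1),ray('side',*p2)
    A=np.stack([d,-e],1);s=np.linalg.lstsq(A,q-o,rcond=None)[0]
    a,b=o+d*s[0],q+e*s[1];return (a+b)/2,np.linalg.norm(a-b)
E
python3 - <<'E'
import numpy as np
np.set_printoptions(suppress=True,precision=1)
from h import *
cams()
print("curb z20"); 
for n,p in [('side',(425,285.5)),('side',(384.5,349.2)),('scene',(316,209)),('scene',(390,235))]: print(n,onz(n,*p,20))
print("cover z74")
for n,p in [('scene',(282,225.6)),('scene',(244.6,262)),('scene',(328.6,297)),('scene',(361.4,255)),('side',(246.2,281)),('side',(358.7,244.7)),('side',(313,304.2))]: print(n,p,onz(n,*p,74))
print("tri curb",tri((316,209),(425,285.5)),tri((390,235),(384.5,349.2)))
# bins: mask hull polygons
for n in ['scene','side']:
    im=cv2.imread(f'pics/a_{n}.png'); hsv=cv2.cvtColor(im,cv2.COLOR_BGR2HSV)
    for nm,m in [('blue',cv2.inRange(hsv,(105,150,60),(125,255,255))),('red',cv2.inRange(hsv,(0,190,80),(6,255,255))|cv2.inRange(hsv,(174,190,80),(180,255,255)))]:
        cs,_=cv2.findContours(m,cv2.RETR_EXTERNAL,cv2.CHAIN_APPROX_NONE)
        for c in cs:
            if cv2.contourArea(c)>500:
                h=cv2.convexHull(c); p=cv2.approxPolyDP(h,3,True)[:,0]
                print(n,nm,cv2.contourArea(c),[(q.tolist(),onz(n,*q,50)[:2].round().tolist()) for q in p] if cv2.boundingRect(c)[1]>150 else 'top')
E
```

```text
curb z20
side [ 387.4 -115.9   20. ]
side [372.1  90.5  20. ]
scene [ 392.1 -114.9   20. ]
scene [372.6  97.7  20. ]
cover z74
scene (282, 225.6) [548.1 -98.9  74. ]
scene (244.6, 262) [696.3 -85.4  74. ]
scene (328.6, 297) [676.3 129.1  74. ]
scene (361.4, 255) [527.6 112.8  74. ]
side (246.2, 281) [668.8 125.8  74. ]
side (358.7, 244.7) [ 541.4 -100.2   74. ]
side (313, 304.2) [519.5 109.3  74. ]
tri curb (array([ 388.5, -118.1,   17.2]), np.float64(1.3462116718939787)) (array([371.5,  95.1,  21.1]), np.float64(5.728653470514909))
scene blue 2230.5 [([258, 188], [438.0, -272.0]), ([234, 232], [612.0, -198.0]), ([181, 216], [642.0, -351.0]), ([178, 203], [608.0, -398.0]), ([194, 188], [536.0, -412.0]), ([222, 178], [458.0, -384.0])]
scene blue 2499.0 top
scene blue 1905.0 top
scene red 6443.5 [([434, 251], [396.0, 227.0]), ([503, 275], [381.0, 388.0]), ([500, 290], [428.0, 402.0]), ([464, 350], [622.0, 411.0]), ([393, 319], [632.0, 259.0]), ([394, 305], [597.0, 240.0])]
scene red 545.5 top
scene red 4133.5 top
side blue 4845.5 [([397, 185], [602.0, -397.0]), ([479, 202], [399.0, -435.0]), ([461, 255], [354.0, -216.0]), ([376, 234], [544.0, -184.0]), ([377, 218], [573.0, -241.0])]
side blue 4009.0 top
side blue 3129.0 top
side blue 2721.0 top
side red 13468.5 [([343, 383], [382.0, 224.0]), ([342, 401], [364.0, 257.0]), ([291, 476], [355.0, 415.0]), ([187, 421], [551.0, 428.0]), ([184, 402], [581.0, 403.0]), ([195, 320], [698.0, 248.0]), ([201, 313], [702.0, 227.0])]
side red 2383.5 top
```

```bash
python3 - <<'E'
import numpy as np
np.set_printoptions(suppress=True,precision=1)
from h import *
print(onz('scene',292.6,241.6,150),onz('side',286.5,227.2,150),tri((292.6,241.6),(286.5,227.2)))
for n,uv in [('side',[(397,185),(479,202),(377,218)]),]:
    pass
a=cv2.imread("pics/a_scene.png"); b=cv2.imread("pics/a_side.png")
x=cv2.resize(a[155:240,170:285],None,fx=3.4,fy=3.4,interpolation=cv2.INTER_CUBIC)
y=cv2.resize(b[175:265,365:490],None,fx=3.2,fy=3.2,interpolation=cv2.INTER_CUBIC)
z=cv2.resize(a[230:310,260:320],None,fx=3.5,fy=3.5,interpolation=cv2.INTER_CUBIC)
w=cv2.resize(b[210:270,265:310],None,fx=4,fy=4,interpolation=cv2.INTER_CUBIC)
o=np.zeros((600,800,3),np.uint8)
for im,r,c in [(x,0,0),(y,0,400),(z,310,0),(w,310,400)]: o[r:r+im.shape[0],c:c+im.shape[1]]=im
cv2.imwrite('pics/c.png',o)
E
```

```text
[648.5  16.8 150. ] [644.8  16.9 150. ] (array([646.4,  14.9, 147.9]), np.float64(0.4590293036110546))
```

View pics/c.png

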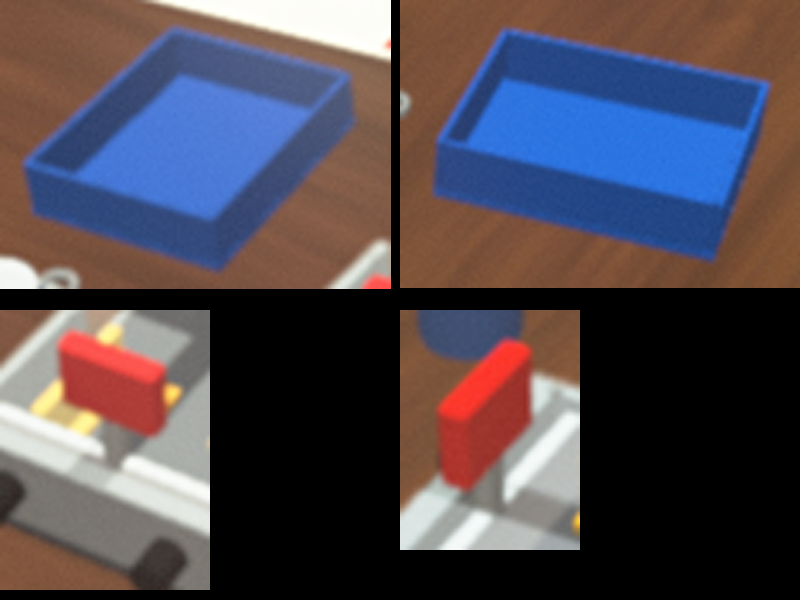

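```bash
cat >> h.py <<'E'
from scipy.spatial.transform import Rotation as Ro
def Rt(yaw):
    c,s=np.cos(np.radians(yaw)),np.sin(np.radians(yaw))
    return np.array([[s,0,c],[-c,0,s],[0,-1,0]],float)
def plan(pos,yaw,op,n=8,step=48,rstep=8.4,show=True):
    """rows from the present pose to pos,yaw"""
    from plant import env
    s=env.read_state();p=s['eef_pos'].copy();R=s['tcp_rot'].copy();T=Rt(yaw)
    print('t',round(s['t'],2),'pos',p.round(1),'yaw',round(np.degrees(np.arctan2(R[1,2],R[0,2])),2),'F',s['wrist_force'].round(1),'op',round(s['opening'],3),'J',s['joint_pos'].round(0))
    rows=[]
    for i in range(n):
        d=np.array(pos)-p;L=np.linalg.norm(d);d=d*min(1,step/max(L,1e-9))
        w=Ro.from_matrix(R.T@T).as_rotvec();a=np.degrees(np.linalg.norm(w));w=w*min(1,rstep/max(a,1e-9))
        rows.append(' '.join('%g'%round(float(v),3) for v in list(R.T@d/1000)+list(w))+' %g'%op)
        p=p+d;R=R@Ro.from_rotvec(w).as_matrix()
        if L<=step and a<=rstep: break
    print('; '.join(rows)); print('end',p.round(1))
E
python3 - <<'E'
import numpy as np
np.set_printoptions(suppress=True,precision=1)
from h import *
P=[np.mean([onz('scene',*q,50) for q in [(221.5,163.8),(272.9,176.5),(233.8,220.3),(177.9,202.9)]],0),np.mean([onz('side',*q,50) for q in [(397.8,185),(479.7,201.6),(466.6,239.7),(376.6,219.4)]],0)]
print(P)
print([onz('side',*q,50)[:2].round() for q in [(397.8,185),(479.7,201.6),(466.6,239.7),(376.6,219.4)]])
plan((644,15,230),5.2,100)
E
```

```text
[array([ 491.5, -334.3,   50. ]), array([ 483.7, -336.5,   50. ])]
[array([ 600., -398.]), array([ 398., -438.]), array([ 365., -275.]), array([ 571., -235.])]
t 0.25 pos [ 189.6 -647.6  244.8] yaw -73.68 F [0.  1.  0.1] op 0.999 J [72. 27. -3. 88.  1. 65. -5.]
-0.037 0.001 -0.03 0 -0.147 -0 100; -0.041 0.001 -0.025 0 -0.147 -0 100; -0.044 0.001 -0.018 0 -0.147 -0 100; -0.047 0.001 -0.012 0 -0.147 -0 100; -0.048 0.001 -0.005 0 -0.147 -0 100; -0.048 0.001 0.002 0 -0.147 -0 100; -0.047 0.001 0.009 0 -0.147 -0 100; -0.045 0.001 0.016 0 -0.147 -0 100
end [ 406.8 -330.9  237.7]
```

arm_command:
  motion: "-0.037 0 -0.03 0 -0.147 0 100; -0.041 0 -0.025 0 -0.147 0 100; -0.044 0 -0.018 0 -0.147 0 100; -0.047 0 -0.012 0 -0.147 0 100; -0.048 0 -0.005 0 -0.147 0 100; -0.048 0 0.002 0 -0.147 0 100; -0.047 0 0.009 0 -0.147 0 100; -0.045 0 0.016 0 -0.147 0 100"

```text
t: 1.05
eef_pos: [401.8, -323.7, 242.2]
tcp_rot: [[-0.093, -0.004, 0.996], [-0.996, -0.005, -0.093], [0.005, -1.0, -0.004]]
wrist_force: [0.1, -0.3, -0.3]
opening: 0.997
```

```bash
python3 -c "
from h import *
plan((646,16,235),5.2,100)"
```

```text
t 1.05 pos [ 401.8 -323.7  242.2] yaw -5.33 F [ 0.1 -0.3 -0.3] op 0.997 J [ 55.  14. -25. 108.   7.  59.  22.]
-0.041 0.001 0.024 0.003 -0.147 0.004 100; -0.037 0.001 0.03 0.001 -0.037 0.001 100; -0.036 0.001 0.031 0 0 0 100; -0.036 0.001 0.031 -0 0 -0 100; -0.036 0.001 0.031 -0 0 -0 100; -0.036 0.001 0.031 -0 0 -0 100; -0.036 0.001 0.031 -0 0 -0 100; -0.036 0.001 0.031 -0 0 -0 100
end [625.9 -11.9 235.6]
```

arm_command:
  motion: "-0.041 0.001 0.024 0.003 -0.147 0.004 100; -0.037 0.001 0.03 0 -0.037 0 100; -0.036 0.001 0.031 0 0 0 100; -0.036 0.001 0.031 0 0 0 100; -0.036 0.001 0.031 0 0 0 100; -0.036 0.001 0.031 0 0 0 100; -0.036 0.001 0.031 0 0 0 100; -0.036 0.001 0.031 0 0 0 100"

```text
t: 1.85
eef_pos: [628.0, -1.4, 234.4]
tcp_rot: [[0.095, 0.002, 0.996], [-0.996, -0.005, 0.095], [0.005, -1.0, 0.001]]
wrist_force: [0.5, -0.9, 0.9]
opening: 1.001
```

```bash
python3 -c "
from h import *
plan((646,16,185),5.2,100)"
```

```text
t 1.85 pos [628.   -1.4 234.4] yaw 5.43 F [ 0.5 -0.9  0.9] op 1.001 J [ 20.  27. -33.  94.  16.  64. -12.]
-0.014 0.043 0.017 -0.001 0.004 0.005 100; -0.002 0.007 0.003 -0 -0 -0 100
end [646.  16. 185.]
```

arm_command:
  motion: "-0.014 0.02 0.017 0 0.004 0.005 100; -0.002 0.025 0.003 0 0 0 100; 0 0 0 0 0 0 100"

```text
t: 2.15
eef_pos: [650.0, 27.9, 188.5]
tcp_rot: [[0.103, 0.005, 0.995], [-0.995, 0.006, 0.103], [-0.006, -1.0, 0.005]]
wrist_force: [-0.7, -0.1, 0.0]
opening: 1.0
```

```bash
python3 - <<'E'
from h import *
from plant import env
plan((646,16,125),5.2,100,step=20)
c=env.capture('wrist'); cv2.imwrite('pics/d_w.png',c['pixels'])
c=env.capture('side'); cv2.imwrite('pics/d_s.png',cv2.resize(c['pixels'][120:320,200:440],None,fx=3,fy=3))
E
```

```text
t 2.15 pos [650.   27.9 188.5] yaw 5.9 F [-0.7 -0.1  0. ] op 1.0 J [ 17.  31. -32.  94.  18.  60. -15.]
0.004 0.02 -0.002 -0.005 0.012 -0.006 100; 0.004 0.02 -0.002 -0 -0 0 100; 0.004 0.02 -0.002 0 0 0 100; 0.001 0.005 -0 0 0 0 100
end [646.  16. 125.]
```

View pics/d_w.png

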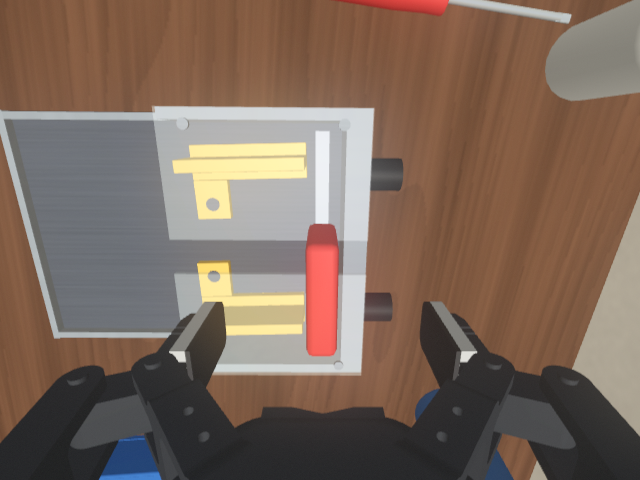

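View pics/d_s.png

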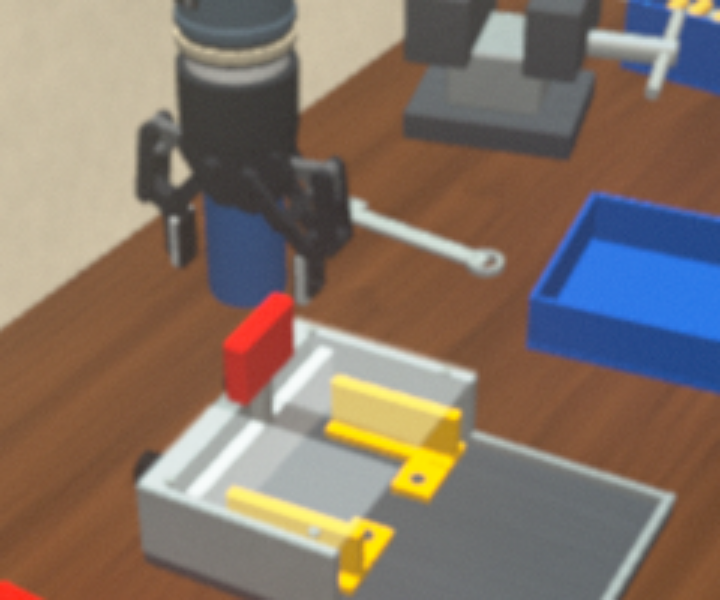

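```bash
python3 - <<'E'
from h import *
from plant import env
im=cv2.imread('pics/d_w.png');c=env.capture('wrist')
cc=dict(f=c['fx'],cx=c['cx'],cy=c['cy'],E=c['extrinsics'].tolist())
hsv=cv2.cvtColor(im,cv2.COLOR_BGR2HSV);m=cv2.inRange(hsv,(0,190,80),(6,255,255))|cv2.inRange(hsv,(174,190,80),(180,255,255));m[:150]=0;m[400:]=0
print(cv2.boundingRect(m))
for q in [(308,228),(335,228),(307,353),(337,353),(322,290)]: print(q,onz('w',*q,150,cc).round(1))
for q in [(3,113),(57,337),(155,107),(373,108),(361,375)]: print(q,onz('w',*q,20 if q[0]<100 else 74,cc).round(1))
plan((646,16,125),5.2,100,step=20)
E
```

```text
(0, 0, 0, 0)
(308, 228) [642.   55.7 150. ]
(335, 228) [656.1  57.1 150. ]
(307, 353) [648.3 -20.9 150. ]
(337, 353) [666.  -19.2 150. ]
(322, 290) [652.9  20.8 150. ]
(3, 113) [380.6  93.1  20. ]
(57, 337) [ 396.9 -120.4   20. ]
(155, 107) [530.3 109.3  74. ]
(373, 108) [678.1 124.   74. ]
(361, 375) [699.8 -94.1  74. ]
t 2.3 pos [651.9  26.2 192.9] yaw 5.73 F [-0.4  0.7  0.7] op 1.0 J [ 17.  31. -32.  93.  18.  60. -15.]
0.003 0.02 -0.002 -0.012 0.009 -0.005 100; 0.003 0.02 -0.002 0 -0 0 100; 0.003 0.02 -0.002 0 0 0 100; 0.001 0.009 -0.001 0 0 0 100
end [646.  16. 125.]
```

arm_command:
  motion: "0.003 0.02 -0.002 -0.012 0.009 -0.005 100; 0.003 0.02 -0.001 0 0 0 100; 0.002 0.02 -0.001 0 0 0 100; 0.001 0.005 0 0 0 0 100; 0 0 0 0 0 0 100"

```text
t: 2.8
eef_pos: [650.4, 10.2, 129.8]
tcp_rot: [[0.081, 0.007, 0.997], [-0.997, -0.005, 0.081], [0.005, -1.0, 0.007]]
wrist_force: [-0.1, 0.6, 0.6]
opening: 1.001
```

```bash
python3 -c "
from h import *
plan((648,17,125),5.2,0)"
```

```text
t 2.8 pos [650.4  10.2 129.8] yaw 4.64 F [-0.1  0.6  0.6] op 1.001 J [ 16.  34. -30.  97.  21.  54. -17.]
-0.007 0.005 -0.002 -0.007 -0.01 0.005 0
end [648.  17. 125.]
```

Close on the handle.

arm_command:
  motion: "-0.004 0.004 -0.002 -0.007 -0.01 0.005 0; 0 0 0 0 0 0 0; 0 0 0 0 0 0 0; 0 0 0 0 0 0 0; 0 0 0 0 0 0 0; 0 0 0 0 0 0 0; 0 0 0 0 0 0 0"
  squeeze: 80

```text
t: 3.5
eef_pos: [651.1, 14.3, 129.1]
tcp_rot: [[0.092, 0.007, 0.996], [-0.996, 0.0, 0.092], [0.0, -1.0, 0.007]]
wrist_force: [2.6, -0.4, -0.6]
opening: 0.199
```

```bash
python3 - <<'E'
from h import *
from plant import env
plan((528,6,125),5.2,0,step=20)
c=env.capture('scene'); cv2.imwrite('pics/e_s.png',cv2.resize(c['pixels'][150:350,200:440],None,fx=3,fy=3))
E
```

```text
t 3.5 pos [651.1  14.3 129.1] yaw 5.25 F [ 2.6 -0.4 -0.6] op 0.199 J [ 16.  34. -31.  97.  21.  54. -17.]
-0 0.001 -0.02 -0.007 0.001 0 0; -0 0.001 -0.02 -0 0 0 0; -0 0.001 -0.02 -0 0 -0 0; -0 0.001 -0.02 -0 0 -0 0; -0 0.001 -0.02 0 0 -0 0; -0 0.001 -0.02 0 0 -0 0; -0 0 -0.003 0 0 -0 0
end [528.   6. 125.]
```

View pics/e_s.png

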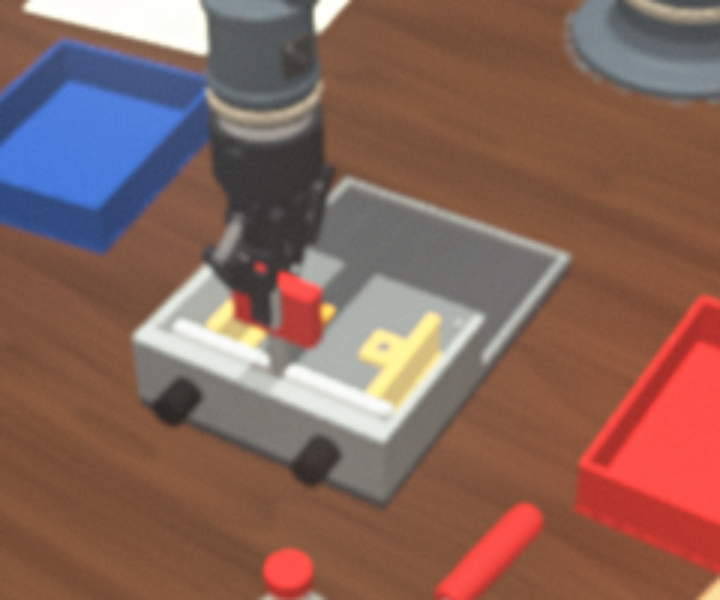

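arm_command:
  motion: "0 0 -0.01 0 0 0 0; 0 0 -0.015 0 0 0 0; 0 0 -0.015 0 0 0 0; 0 0 -0.015 0 0 0 0; 0 0 -0.015 0 0 0 0"

```text
t: 4.05
eef_pos: [588.1, 8.3, 129.2]
tcp_rot: [[0.091, 0.023, 0.996], [-0.996, 0.004, 0.091], [-0.002, -1.0, 0.023]]
wrist_force: [12.3, 1.5, -4.8]
opening: 0.201
```

```bash
python3 - <<'E'
from h import *
plan((531.6,3.3,129),5.2,0,step=15)
E
```

```text
t 4.05 pos [588.1   8.3 129.2] yaw 5.24 F [12.3  1.5 -4.8] op 0.201 J [ 19.  29. -32. 106.  20.  49. -17.]
-0 -0 -0.015 -0.023 0.001 -0.002 0; -0 0 -0.015 -0 -0 -0 0; -0 0 -0.015 -0 -0 0 0; -0 0 -0.012 -0 -0 0 0
end [531.6   3.3 129. ]
```

arm_command:
  motion: "0 0 -0.015 -0.023 0 0 0; 0 0 -0.015 -0.01 0 0 0; 0 0 -0.012 -0.01 0 0 0; 0 0 -0.01 -0.01 0 0 0; 0 0 -0.008 -0.01 0 0 0"

```text
t: 4.55
eef_pos: [543.3, 4.1, 129.1]
tcp_rot: [[0.094, 0.002, 0.996], [-0.996, 0.008, 0.094], [-0.007, -1.0, 0.003]]
wrist_force: [14.0, 1.3, -14.4]
opening: 0.204
```

```bash
python3 - <<'E'
from h import *
plan((531.6,3.3,129),5.2,0,step=15)
E
```

```text
t 4.55 pos [543.3   4.1 129.1] yaw 5.38 F [ 14.    1.3 -14.4] op 0.204 J [ 21.  26. -33. 111.  18.  48. -16.]
-0 0 -0.012 -0.003 0.003 -0.007 0
end [531.6   3.3 129. ]
```

arm_command:
  motion: "0 0.001 -0.01 0 0 0 0; 0 0.001 -0.008 0 0 0 0; 0 0 -0.006 0 0 0 0; 0 0 -0.004 0 0 0 0"

```text
t: 4.95
eef_pos: [531.6, 3.0, 129.3]
tcp_rot: [[0.095, 0.039, 0.995], [-0.995, 0.016, 0.094], [-0.013, -0.999, 0.04]]
wrist_force: [23.5, 3.1, -18.7]
opening: 0.197
```

```bash
python3 - <<'E'
from h import *
from plant import env
plan((531.6,3.3,129),5.2,0,step=15)
c=env.capture('side'); cv2.imwrite('pics/f_s.png',cv2.resize(c['pixels'][180:380,200:440],None,fx=3,fy=3))
E
```

```text
t 4.95 pos [531.6   3.  129.3] yaw 5.41 F [ 23.5   3.1 -18.7] op 0.197 J [ 22.  24. -34. 114.  18.  45. -16.]
-0 0 0 -0.04 0.004 -0.013 0
end [531.6   3.3 129. ]
```

View pics/f_s.png

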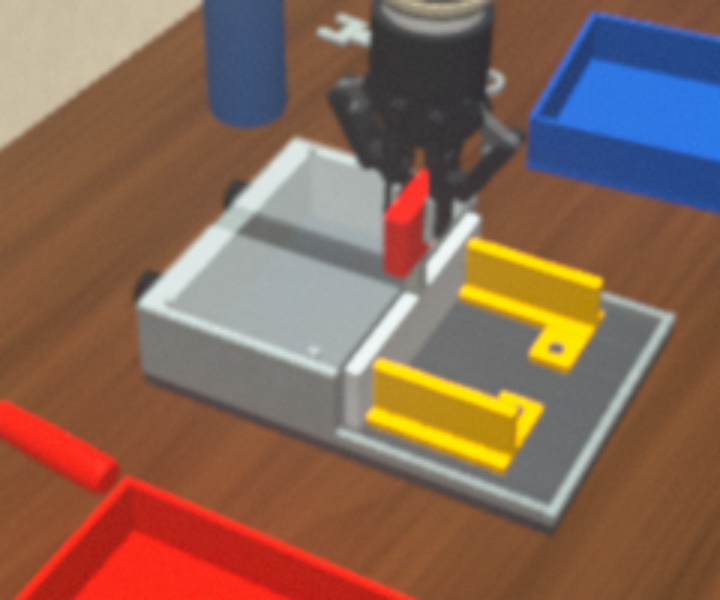

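arm_command:
  motion: "0 0 -0.003 -0.01 0 0 0; 0 0 -0.003 -0.01 0 0 0; 0 0 -0.003 -0.01 0 0 0; 0 0 -0.003 -0.01 0 0 0"

```text
t: 5.4
eef_pos: [531.6, 3.0, 129.2]
tcp_rot: [[0.097, 0.02, 0.995], [-0.995, 0.019, 0.097], [-0.017, -1.0, 0.022]]
wrist_force: [16.5, 1.6, -12.2]
opening: 0.197
```

arm_command:
  motion: "0 0 0.006 -0.005 0 0 0; 0 0 0.01 -0.005 0 0 0; 0 0 0.012 0 0 0 0; 0 0 0.014 0 0 0 0; 0 0 0.014 0 0 0 0; 0 0 0.014 0 0 0 0; 0 0 0.014 0 0 0 0"

```text
t: 6.1
eef_pos: [622.1, 11.6, 129.1]
tcp_rot: [[0.096, 0.015, 0.995], [-0.995, 0.019, 0.096], [-0.018, -1.0, 0.017]]
wrist_force: [5.4, 2.0, -1.5]
opening: 0.195
```

```bash
python3 - <<'E'
from h import *
plan((651.1,14.3,129),5.2,0,step=14)
E
```

```text
t 6.1 pos [622.1  11.6 129.1] yaw 5.49 F [ 5.4  2.  -1.5] op 0.195 J [ 18.  32. -32. 101.  20.  52. -16.]
0 0 0.014 -0.017 0.005 -0.018 0; -0 0 0.014 0 -0 -0 0; -0 0 0.001 -0 -0 0 0
end [651.1  14.3 129. ]
```

arm_command:
  motion: "0 0 0.012 -0.01 0 -0.01 0; 0 0 0.008 -0.005 0 0 0; 0 0 0.006 0 0 0 0; 0 0 0.004 0 0 0 0; 0 0 0.003 0 0 0 0; 0 0 0.002 0 0 0 0; 0 0 0.002 0 0 0 0"

```text
t: 6.8
eef_pos: [651.1, 14.3, 129.1]
tcp_rot: [[0.095, -0.02, 0.995], [-0.995, 0.003, 0.095], [-0.004, -1.0, -0.019]]
wrist_force: [-8.4, -2.2, 1.5]
opening: 0.201
```

arm_command:
  motion: "0 0 0 0.01 0 0 0; 0 0 0 0 0 0 40; 0 0 0 0 0 0 70; 0 0 0 0 0 0 70; 0 -0.01 0 0 0 0 70; 0 -0.03 0 0 0 0 70; 0 -0.03 0 0 0 0 70; 0 -0.02 0 0 0 0 70"

```text
t: 7.6
eef_pos: [647.8, 13.9, 220.7]
tcp_rot: [[0.096, -0.021, 0.995], [-0.995, 0.003, 0.096], [-0.005, -1.0, -0.021]]
wrist_force: [0.5, -0.6, 0.0]
opening: 0.702
```

```bash
python3 - <<'E'
from h import *
from plant import env
plan((463,-60,200),5.2,70,step=48)
for n in ['side','scene']:
    c=env.capture(n); cv2.imwrite(f'pics/g_{n}.png',c['pixels'])
a=cv2.imread('pics/g_side.png')[210:370,230:430]; b=cv2.imread('pics/g_scene.png')[190:310,240:400]
cv2.imwrite('pics/g1.png',cv2.resize(a,None,fx=3.75,fy=3.75,interpolation=cv2.INTER_CUBIC));cv2.imwrite('pics/g2.png',cv2.resize(b,None,fx=5,fy=5,interpolation=cv2.INTER_CUBIC))
E
```

```text
t 7.6 pos [647.8  13.9 220.7] yaw 5.52 F [ 0.5 -0.6  0. ] op 0.702 J [ 18.  30. -33.  91.  17.  65. -13.]
0.013 0.006 -0.046 0.021 0.006 -0.005 70; 0.014 0.005 -0.046 -0 -0 -0 70; 0.014 0.005 -0.046 0 -0 0 70; 0.014 0.005 -0.046 0 -0 0 70; 0.002 0.001 -0.008 0 -0 0 70
end [463. -60. 200.]
```

View pics/g1.png

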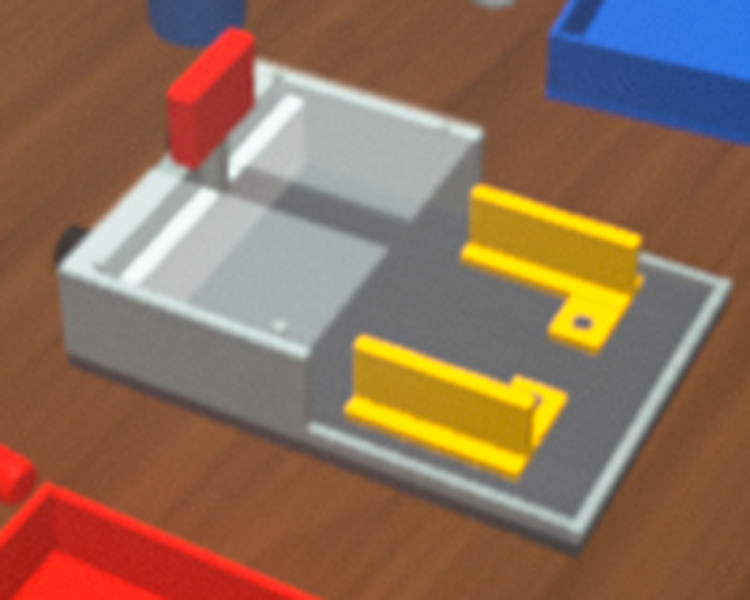

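View pics/g2.png

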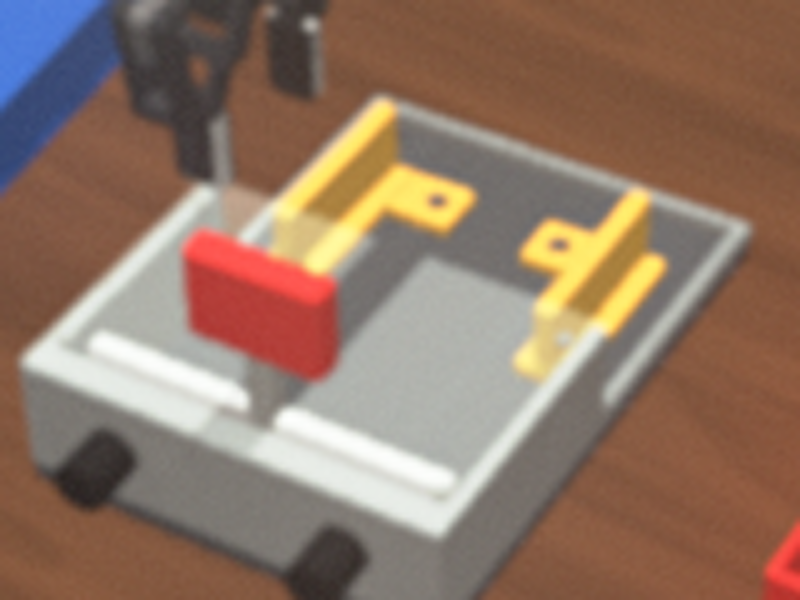

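```bash
python3 - <<'E'
from h import *
np.set_printoptions(suppress=True,precision=1)
S=lambda x,y:(x/3.75+230,y/3.75+210)
C2=lambda x,y:(x/5+240,y/5+190)
for nm,a,b,c,d in [('R',S(478,188),S(638,237),C2(386,102),C2(283,210)),('L',S(361,338),S(533,399),C2(637,192),C2(548,302))]:
    for n,q in [('side',a),('side',b),('scene',c),('scene',d)]: print(nm,n,onz(n,*q,57))
O=np.array([534.7,5.5]);y=np.radians(5.3);ux=np.array([np.cos(y),np.sin(y)]);uy=np.array([-np.sin(y),np.cos(y)])
# expected ribs
print('exp L',O-60*ux+(54+17.5)*uy,'exp R',O-60*ux-(54+17.5)*uy)
E
```

```text
R side [527.1 -71.6  57. ]
R side [431.6 -82.3  57. ]
R scene [434.  -79.3  57. ]
R scene [531. -69.  57.]
L side [514.6  70.2  57. ]
L side [417.2  61.   57. ]
L scene [422.2  61.9  57. ]
L scene [513.5  71.9  57. ]
exp L [468.4  71.2] exp R [481.6 -71.2]
```

```bash
python3 - <<'E'
from h import *
plan((467,66,170),-84.3,60,step=40)
E
```

```text
t 7.7 pos [649.3  14.4 222.5] yaw 5.52 F [-0.3 -0.4  0.6] op 0.701 J [ 18.  30. -33.  91.  17.  65. -13.]
-0.014 0.011 -0.036 0.001 0.147 0.001 60; -0.009 0.011 -0.037 0.001 0.147 0.001 60; -0.003 0.011 -0.038 0.001 0.147 0.001 60; 0.003 0.011 -0.038 0.001 0.147 0.001 60; 0.008 0.01 -0.034 0.001 0.147 0.001 60; 0 0 0 0.001 0.147 0.001 60; 0 0 0 0.001 0.147 0.001 60; 0 0 0 0.001 0.147 0.001 60
end [467.  66. 170.]
```

arm_command:
  motion: "-0.014 0.005 -0.036 0 0.147 0 60; -0.009 0.008 -0.037 0 0.147 0 60; -0.003 0.011 -0.038 0 0.147 0 60; 0.003 0.011 -0.038 0 0.147 0 60; 0.008 0.01 -0.034 0 0.147 0 60; 0 0 0 0 0.147 0 60; 0 0 0 0 0.147 0 60; 0 0 0 0 0.147 0 60"

```text
t: 8.5
eef_pos: [456.9, 67.4, 175.8]
tcp_rot: [[-0.893, -0.022, 0.449], [-0.449, 0.003, -0.894], [0.019, -1.0, -0.012]]
wrist_force: [0.7, 0.3, -0.9]
opening: 0.6
```

```bash
python3 - <<'E'
from h import *
plan((467,66,120),-84.3,60,step=25)
E
```

```text
t 8.5 pos [456.9  67.4 175.8] yaw -63.34 F [ 0.7  0.3 -0.9] op 0.6 J [  7.  14. -24. 118.   7.  50. -84.]
-0.004 0.024 0.003 0.003 0.146 0.008 60; -0.004 0.025 0.002 0.003 0.146 0.008 60; -0.001 0.007 0 0.002 0.073 0.004 60
end [467.  66. 120.]
```

arm_command:
  motion: "-0.004 0.02 0.003 0.003 0.146 0.008 60; -0.004 0.02 0.002 0.003 0.146 0.008 60; -0.001 0.007 0 0.002 0.06 0.004 60; 0 0 0 0 0 0 60"

```text
t: 8.9
eef_pos: [465.4, 66.3, 126.9]
tcp_rot: [[-0.995, -0.002, 0.102], [-0.102, -0.001, -0.995], [0.002, -1.0, 0.0]]
wrist_force: [-0.1, 0.5, -0.5]
opening: 0.599
```

```bash
python3 - <<'E'
from h import *
from plant import env
plan((467,66,41),-84.3,60,step=20)
c=env.capture('wrist'); cv2.imwrite('pics/i_w.png',c['pixels'])
cc=dict(f=c['fx'],cx=c['cx'],cy=c['cy'],E=c['extrinsics'].tolist()); json.dump(cc,open('w.json','w'))
E
```

```text
t 8.9 pos [465.4  66.3 126.9] yaw -84.16 F [-0.1  0.5 -0.5] op 0.599 J [   3.   18.  -19.  121.    8.   43. -106.]
-0 0.02 0 -0 0.002 0.002 60; -0 0.02 0 -0 -0 -0 60; -0 0.02 0 0 0 0 60; -0 0.02 0 0 0 0 60; -0 0.006 0 -0 0 0 60
end [467.  66.  41.]
```

View pics/i_w.png

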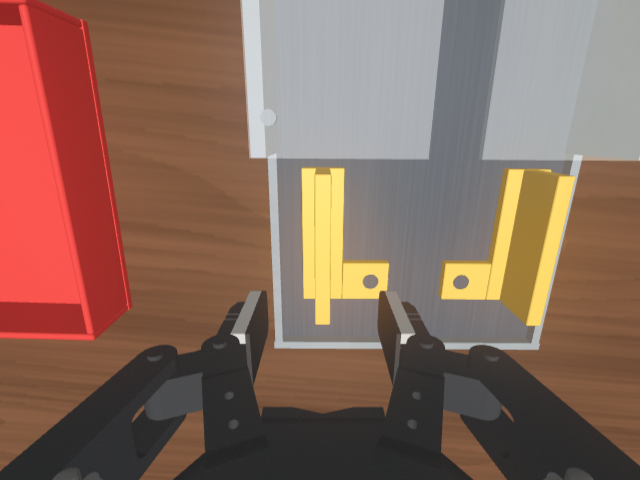

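The rib runs straight down the image at column 322, centred between the jaws. Its foot (370,281) turns left, so this is the left-hand bracket. I'll descend on it.

arm_command:
  motion: "0 0.02 0 0 0 0 60; 0 0.02 0 0 0 0 60; 0 0.02 0 0 0 0 60; 0 0.016 0 0 0 0 60; 0 0.006 0 0 0 0 60; 0 0 0 0 0 0 60"
  squeeze: 90

```text
t: 9.55
eef_pos: [468.7, 67.1, 46.2]
tcp_rot: [[-0.994, 0.005, 0.111], [-0.111, 0.001, -0.994], [-0.005, -1.0, -0.001]]
wrist_force: [-0.5, 0.1, -0.4]
opening: 0.599
```

```bash
python3 - <<'E'
from h import *
plan((467,66,41),-84.3,0,step=20)
E
```

```text
t 9.55 pos [468.7  67.1  46.2] yaw -83.65 F [-0.5  0.1 -0.4] op 0.599 J [  -0.   26.  -16.  124.   13.   32. -110.]
0.002 0.005 0.001 0.001 0.011 -0.005 0
end [467.  66.  41.]
```

arm_command:
  motion: "0.002 0.006 0 0 0.011 -0.005 60; 0 0 0 0 0 0 0; 0 0 0 0 0 0 0; 0 0 0 0 0 0 0; 0 0 0 0 0 0 0; 0 0 0 0 0 0 0; 0 0 0 0 0 0 0"
  squeeze: 90

```text
t: 10.25
eef_pos: [468.2, 67.0, 42.6]
tcp_rot: [[-0.995, 0.005, 0.099], [-0.099, 0.001, -0.995], [-0.005, -1.0, -0.001]]
wrist_force: [0.1, 0.2, -1.7]
opening: 0.1
```

arm_command:
  motion: "0 -0.01 0 0 0 0 0; 0 -0.03 0 0 0 0 0; 0 -0.03 0 0 0 0 0; 0 -0.03 0 0 0 0 0; 0 -0.01 0 0 0 0 0"

```text
t: 10.75
eef_pos: [465.8, 66.9, 156.3]
tcp_rot: [[-0.995, -0.001, 0.101], [-0.101, 0.001, -0.995], [0.001, -1.0, -0.001]]
wrist_force: [1.0, 0.4, -1.8]
opening: 0.103
```

```bash
python3 - <<'E'
from h import *
from plant import env
# bracket origin at bin centre (488,-335): rib 17.5 to bracket +y, yaw 8
y=np.radians(8);t=np.array([488,-335])+17.5*np.array([-np.sin(y),np.cos(y)]);print(t)
plan((t[0],t[1],160),8-90,0,step=40)
c=env.capture('side'); cv2.imwrite('pics/j.png',c['pixels'])
E
```

```text
[ 485.56447073 -317.6703088 ]
t 10.75 pos [465.8  66.9 156.3] yaw -84.23 F [ 1.   0.4 -1.8] op 0.103 J [   4.   15.  -20.  119.    7.   46. -105.]
0.002 -0 0.04 0.001 -0.039 0.001 0; 0.004 -0 0.04 0 -0 0 0; 0.004 -0 0.04 0 0 0 0; 0.004 -0 0.04 0 0 0 0; 0.004 -0 0.04 0 0 0 0; 0.004 -0 0.04 0 0 0 0; 0.004 -0 0.04 0 0 0 0; 0.004 -0 0.04 0 0 0 0
end [ 482.2 -252.7  159.4]
```

View pics/j.png

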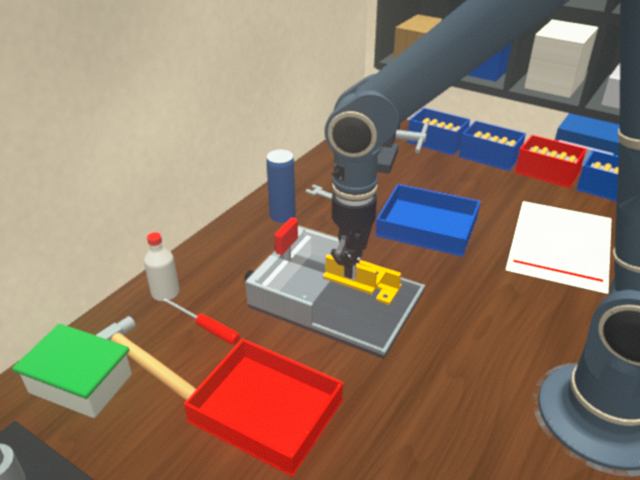

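The bracket is held level, and the opening of 0.10 (about 9 mm) matches the rib. Next I'll carry it over to the blue bin.

arm_command:
  motion: "0.002 0 0.03 0 -0.03 0 0; 0.004 0 0.04 0 0 0 0; 0.004 0 0.04 0 0 0 0; 0.004 0 0.04 0 0 0 0; 0.004 0 0.04 0 0 0 0; 0.004 0 0.04 0 0 0 0; 0.004 0 0.04 0 0 0 0; 0.004 0 0.04 0 0 0 0"

```text
t: 11.6
eef_pos: [474.2, -247.2, 148.3]
tcp_rot: [[-0.989, -0.01, 0.148], [-0.148, 0.007, -0.989], [0.009, -1.0, -0.008]]
wrist_force: [1.6, 0.1, -1.3]
opening: 0.103
```

```bash
python3 - <<'E'
from h import *
plan((485.5,-317.5,140),8-90,0,step=40)
E
```

```text
t 11.6 pos [ 474.2 -247.2  148.3] yaw -81.5 F [ 1.6  0.1 -1.3] op 0.103 J [ 32.  21. -11. 112.   5.  48. -63.]
-0 0.004 0.04 0.008 0.009 0.009 0; -0.001 0.004 0.031 -0 -0 0 0
end [ 485.5 -317.5  140. ]
```

arm_command:
  motion: "0 0.004 0.035 0.008 0.009 0.009 0; -0.001 0.004 0.02 0 0 0 0; 0 0 0.005 0 0 0 0; 0 0 0 0 0 0 0"

```text
t: 12.0
eef_pos: [478.8, -314.6, 133.7]
tcp_rot: [[-0.992, -0.009, 0.128], [-0.128, 0.001, -0.992], [0.009, -1.0, -0.002]]
wrist_force: [-0.5, 0.6, -2.1]
opening: 0.103
```

```bash
python3 - <<'E'
from h import *
plan((485.5,-317.5,40),8-90,0,step=20)
E
```

```text
t 12.0 pos [ 478.8 -314.6  133.7] yaw -82.66 F [-0.5  0.6 -2.1] op 0.103 J [ 36.  25. -10. 108.   6.  48. -59.]
-0.001 0.02 0.001 0.002 -0.011 0.009 0; -0.001 0.02 0.001 -0 0 -0 0; -0.001 0.02 0.001 0 0 -0 0; -0.001 0.02 0.001 0 0 -0 0; -0.001 0.014 0.001 0 0 -0 0
end [ 485.5 -317.5   40. ]
```

arm_command:
  motion: "-0.001 0.02 0.001 0.002 -0.011 0.009 0; -0.001 0.02 0.001 0 0 0 0; -0.001 0.02 0.001 0 0 0 0; -0.001 0.02 0.001 0 0 0 0; -0.001 0.01 0 0 0 0 0; 0 0.003 0 0 0 0 0; 0 0 0 0 0 0 0"

```text
t: 12.7
eef_pos: [485.4, -305.1, 37.2]
tcp_rot: [[-0.988, -0.001, 0.153], [-0.153, 0.008, -0.988], [0.0, -1.0, -0.008]]
wrist_force: [-0.1, 0.7, -1.6]
opening: 0.099
```

```bash
python3 - <<'E'
from h import *
plan((485.5,-317.5,36),8-90,0,step=20)
from plant import env
for n in ['side','scene']:
    c=env.capture(n); cv2.imwrite(f'pics/k_{n}.png',c['pixels'])
a=cv2.imread('pics/k_side.png')[160:270,350:500]; b=cv2.imread('pics/k_scene.png')[140:240,160:300]
o=np.zeros((600,800,3),np.uint8);a=cv2.resize(a,(400,293));b=cv2.resize(b,(400,286));o[:293,:400]=a;o[:286,400:]=b;cv2.imwrite('pics/k.png',o)
E
```

```text
t 12.7 pos [ 485.4 -305.1   37.2] yaw -81.21 F [-0.1  0.7 -1.6] op 0.099 J [ 35.  33.  -9. 111.   7.  37. -60.]
0.002 0.001 0.012 0.008 0.014 0 0
end [ 485.5 -317.5   36. ]
```

View pics/k.png

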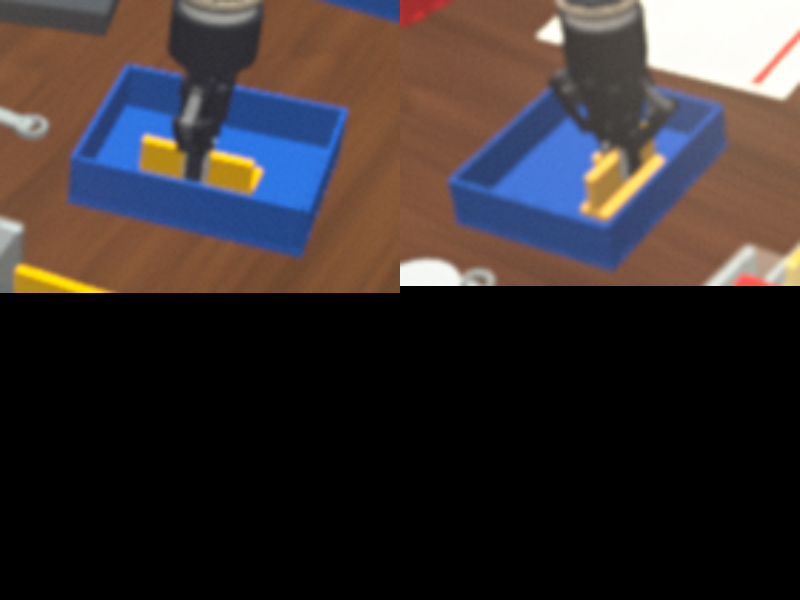

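arm_command:
  motion: "0.002 0 0.009 0.005 0.01 0 0; 0 0.001 0.002 0 0 0 0; 0 0.002 0 0 0 0 0; 0 0 0 0 0 0 0; 0 0 0 0 0 0 45; 0 0 0 0 0 0 45; 0 0 0 0 0 0 45; 0 0 0 0 0 0 45"

```text
t: 13.6
eef_pos: [487.5, -320.0, 38.3]
tcp_rot: [[-0.99, 0.007, 0.14], [-0.14, -0.003, -0.99], [-0.007, -1.0, 0.004]]
wrist_force: [-0.1, -0.5, -0.5]
opening: 0.45
```

arm_command:
  motion: "0 -0.01 0 0 0 0 45; 0 -0.03 0 0 0 0 45; 0 -0.04 0 0 0 0 45; 0 -0.04 0 0 0 0 45; 0 -0.01 0 0 0 0 60"

```text
t: 14.1
eef_pos: [485.9, -318.5, 173.1]
tcp_rot: [[-0.99, 0.003, 0.141], [-0.141, -0.0, -0.99], [-0.003, -1.0, 0.001]]
wrist_force: [0.1, 0.0, 1.3]
opening: 0.591
```

```bash
python3 - <<'E'
from h import *
plan((481,-75.5,140),-84,60,step=40)
from plant import env
c=env.capture('wrist'); cv2.imwrite('pics/l.png',c['pixels'])
E
```

```text
t 14.1 pos [ 485.9 -318.5  173.1] yaw -81.88 F [0.1 0.  1.3] op 0.591 J [ 37.  23. -10. 105.   5.  53. -57.]
-0.005 0.005 -0.039 -0.001 0.037 -0.003 60; -0.003 0.005 -0.039 -0 -0 0 60; -0.003 0.005 -0.039 -0 -0 0 60; -0.003 0.005 -0.039 0 -0 -0 60; -0.003 0.005 -0.039 0 -0 -0 60; -0.003 0.005 -0.039 0 -0 0 60; -0 0.001 -0.005 0 -0 0 60
end [481.  -75.5 140. ]
```

View pics/l.png

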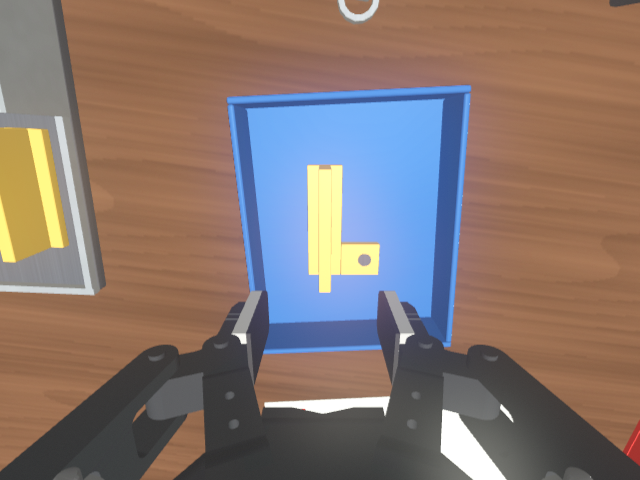

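The left-hand bracket lies flat near the middle of the blue bin at about (335,225), upright. Next is the right-hand one.

arm_command:
  motion: "-0.005 0.005 -0.039 0 0.037 0 60; -0.003 0.005 -0.039 0 0 0 60; -0.003 0.005 -0.039 0 0 0 60; -0.003 0.005 -0.039 0 0 0 60; -0.003 0.005 -0.035 0 0 0 60; -0.002 0.003 -0.025 0 0 0 60; 0 0 -0.005 0 0 0 60; 0 0 0 0 0 0 60"

```text
t: 14.95
eef_pos: [476.4, -90.5, 139.8]
tcp_rot: [[-0.995, -0.003, 0.1], [-0.1, -0.002, -0.995], [0.003, -1.0, 0.001]]
wrist_force: [-0.6, -0.9, -0.2]
opening: 0.598
```

```bash
python3 - <<'E'
from h import *
plan((481,-75.5,120),-84,60,step=20)
from plant import env
c=env.capture('wrist'); cv2.imwrite('pics/m.png',c['pixels'])
E
```

```text
t 14.95 pos [476.4 -90.5 139.8] yaw -84.27 F [-0.6 -0.9 -0.2] op 0.598 J [ 18.  18. -15. 119.   6.  45. -85.]
-0.005 0.016 -0.011 -0.001 -0.005 0.003 60; -0.001 0.004 -0.003 -0 -0 -0 60
end [481.  -75.5 120. ]
```

View pics/m.png

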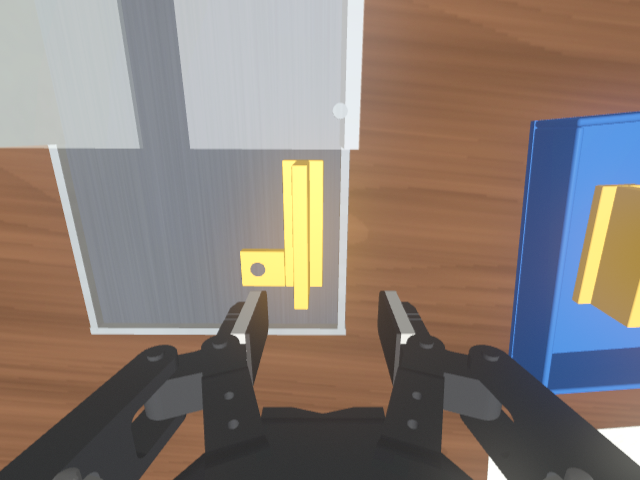

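arm_command:
  motion: "-0.004 0.016 -0.01 0 0 0 60; -0.001 0.004 -0.003 0 0 0 60; 0 0 0 0 0 0 60"

```text
t: 15.3
eef_pos: [480.6, -82.5, 119.5]
tcp_rot: [[-0.996, -0.002, 0.091], [-0.091, -0.004, -0.996], [0.003, -1.0, 0.004]]
wrist_force: [-0.3, 0.0, 0.9]
opening: 0.601
```

```bash
python3 - <<'E'
from h import *
plan((481,-76,42),-84,60,step=20)
E
```

```text
t 15.3 pos [480.6 -82.5 119.5] yaw -84.75 F [-0.3  0.   0.9] op 0.601 J [ 16.  20. -14. 119.   7.  42. -87.]
-0 0.02 -0.002 -0.004 -0.013 0.003 60; -0 0.02 -0.002 -0 0 0 60; -0 0.02 -0.002 0 0 -0 60; -0 0.018 -0.001 0 0 0 60
end [481. -76.  42.]
```

arm_command:
  motion: "0 0.02 -0.002 0 -0.013 0 60; 0 0.02 -0.002 0 0 0 60; 0 0.02 -0.002 0 0 0 60; 0 0.012 0 0 0 0 60; 0 0.004 0 0 0 0 60; 0 0 0 0 0 0 60"

```text
t: 15.9
eef_pos: [482.9, -85.0, 43.9]
tcp_rot: [[-0.996, 0.004, 0.094], [-0.094, -0.008, -0.996], [-0.003, -1.0, 0.009]]
wrist_force: [0.5, 0.4, -0.5]
opening: 0.603
```

```bash
python3 - <<'E'
from h import *
plan((481,-76,42),-84,60,step=20)
E
```

```text
t 15.9 pos [482.9 -85.   43.9] yaw -84.61 F [ 0.5  0.4 -0.5] op 0.603 J [ 15.  27. -12. 122.  11.  32. -90.]
0.001 0.002 -0.009 -0.009 -0.011 -0.003 60
end [481. -76.  42.]
```

arm_command:
  motion: "0.001 0.002 -0.009 -0.009 -0.011 0 60; 0 0 0 0 0 0 60"

```text
t: 16.1
eef_pos: [481.9, -76.1, 42.9]
tcp_rot: [[-0.994, 0.005, 0.105], [-0.105, 0.001, -0.994], [-0.005, -1.0, -0.0]]
wrist_force: [0.3, -0.1, 0.2]
opening: 0.599
```

arm_command:
  motion: "0 0 0 0 0 0 0; 0 0 0 0 0 0 0; 0 0 0 0 0 0 0; 0 0 0 0 0 0 0; 0 0 0 0 0 0 0; 0 0 0 0 0 0 0"
  squeeze: 90

```text
t: 16.7
eef_pos: [482.6, -75.8, 44.3]
tcp_rot: [[-0.994, 0.008, 0.106], [-0.106, 0.001, -0.994], [-0.008, -1.0, 0.0]]
wrist_force: [0.9, -0.0, 0.4]
opening: 0.098
```

arm_command:
  motion: "0 -0.01 0 0 0 0 0; 0 -0.03 0 0 0 0 0; 0 -0.03 0 0 0 0 0; 0 -0.03 0 0 0 0 0; 0 -0.01 0 0 0 0 0"

```text
t: 17.2
eef_pos: [479.7, -75.7, 157.7]
tcp_rot: [[-0.994, 0.001, 0.106], [-0.106, 0.001, -0.994], [-0.002, -1.0, -0.001]]
wrist_force: [-0.3, -1.0, -1.2]
opening: 0.099
```

```bash
python3 - <<'E'
from h import *
from plant import env
y=np.radians(5);t=np.array([487,314])-17.5*np.array([-np.sin(y),np.cos(y)]);print(t)
plan((t[0],t[1],160),5-90,0,step=40)
c=env.capture('side'); cv2.imwrite('pics/n.png',c['pixels'])
E
```

```text
[488.5252255  296.56659278]
t 17.2 pos [479.7 -75.7 157.7] yaw -83.92 F [-0.3 -1.  -1.2] op 0.099 J [ 17.  16. -16. 118.   6.  47. -86.]
-0.005 -0 -0.04 0.001 0.019 -0.002 0; -0.004 -0 -0.04 -0 -0 0 0; -0.004 -0 -0.04 0 -0 0 0; -0.004 -0 -0.04 0 -0 0 0; -0.004 -0 -0.04 0 -0 0 0; -0.004 -0 -0.04 0 -0 0 0; -0.004 -0 -0.04 0 -0 0 0; -0.004 -0 -0.04 0 -0 0 0
end [487.3 244.2 159.7]
```

View pics/n.png

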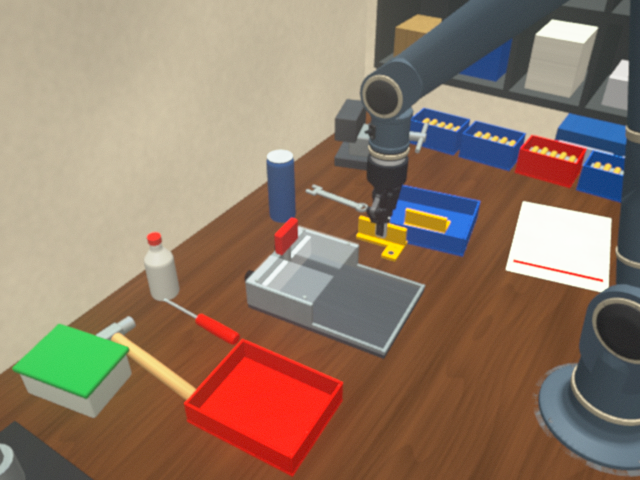

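The right-hand bracket is held level. Now I'll carry it to the red bin, watching joint 7.

arm_command:
  motion: "-0.005 0 -0.03 0 0.015 0 0; -0.004 0 -0.04 0 0 0 0; -0.004 0 -0.04 0 0 0 0; -0.004 0 -0.04 0 0 0 0; -0.004 0 -0.04 0 0 0 0; -0.004 0 -0.04 0 0 0 0; -0.004 0 -0.04 0 0 0 0; -0.004 0 -0.03 0 0 0 0"

```text
t: 18.05
eef_pos: [482.7, 227.7, 149.2]
tcp_rot: [[-0.997, -0.01, 0.075], [-0.075, -0.006, -0.997], [0.01, -1.0, 0.005]]
wrist_force: [-0.1, 0.4, -0.3]
opening: 0.098
```

```bash
python3 - <<'E'
from h import *
plan((488.5,296.5,145),5-90,0,step=30)
E
```

```text
t 18.05 pos [482.7 227.7 149.2] yaw -85.69 F [-0.1  0.4 -0.3] op 0.098 J [ -13.   22.  -22.  111.   10.   49. -125.]
-0.005 0.002 -0.03 -0.005 -0.012 0.01 0; -0.005 0.002 -0.03 -0 -0 0 0; -0.002 0.001 -0.009 0 0 -0 0
end [488.5 296.5 145. ]
```

arm_command:
  motion: "-0.005 0.002 -0.03 -0.005 -0.012 0.01 0; -0.004 0.002 -0.024 0 0 0 0; -0.001 0 -0.008 0 0 0 0; 0 0 0 0 0 0 0"

```text
t: 18.45
eef_pos: [483.3, 296.4, 139.1]
tcp_rot: [[-0.995, -0.009, 0.096], [-0.096, -0.002, -0.995], [0.009, -1.0, 0.001]]
wrist_force: [-0.2, 0.4, -1.8]
opening: 0.098
```

```bash
python3 - <<'E'
from h import *
plan((488.5,296.5,40),5-90,0,step=20)
E
```

```text
t 18.45 pos [483.3 296.4 139.1] yaw -84.48 F [-0.2  0.4 -1.8] op 0.098 J [ -19.   25.  -22.  108.   12.   50. -131.]
-0.001 0.02 0 -0.001 0.009 0.009 0; -0.001 0.02 0 0 0 0 0; -0.001 0.02 0 -0 0 -0 0; -0.001 0.02 0 -0 0 -0 0; -0.001 0.019 0 -0 0 -0 0
end [488.5 296.5  40. ]
```

arm_command:
  motion: "0 0.02 0 0 0.005 0.009 0; 0 0.02 0 0 0 0 0; 0 0.02 0 0 0 0 0; 0 0.02 0 0 0 0 0; 0 0.01 0 0 0 0 0; 0 0.004 0 0 0 0 0; 0 0 0 0 0 0 0"

```text
t: 19.15
eef_pos: [484.4, 283.2, 40.1]
tcp_rot: [[-0.997, -0.002, 0.079], [-0.079, -0.011, -0.997], [0.003, -1.0, 0.011]]
wrist_force: [0.3, -0.6, -1.4]
opening: 0.102
```

```bash
python3 - <<'E'
from h import *
plan((488.5,296.5,37),5-90,0,step=20)
E
```

```text
t 19.15 pos [484.4 283.2  40.1] yaw -85.45 F [ 0.3 -0.6 -1.4] op 0.102 J [ -21.   33.  -18.  112.   17.   38. -135.]
-0.005 0.003 -0.013 -0.011 -0.008 0.003 0
end [488.5 296.5  37. ]
```

arm_command:
  motion: "-0.004 0 -0.01 -0.01 -0.008 0.003 0; 0 0.001 -0.002 0 0 0 0; 0 0.002 0 0 0 0 0; 0 0 0 0 0 0 0; 0 0 0 0 0 0 45; 0 0 0 0 0 0 45; 0 0 0 0 0 0 45; 0 0 0 0 0 0 45"

```text
t: 19.95
eef_pos: [490.3, 298.4, 40.8]
tcp_rot: [[-0.996, 0.007, 0.088], [-0.088, 0.005, -0.996], [-0.008, -1.0, -0.004]]
wrist_force: [0.4, 0.1, -0.9]
opening: 0.45
```

arm_command:
  motion: "0 -0.01 0 0 0 0 45; 0 -0.03 0 0 0 0 45; 0 -0.04 0 0 0 0 45; 0 -0.04 0 0 0 0 45; 0 -0.01 0 0 0 0 60; 0 0 0 0 0 0 60"

```text
t: 20.55
eef_pos: [489.0, 297.7, 178.0]
tcp_rot: [[-0.996, 0.007, 0.088], [-0.088, 0.004, -0.996], [-0.007, -1.0, -0.004]]
wrist_force: [0.1, 0.6, -0.3]
opening: 0.598
```

```bash
python3 - <<'E'
from h import *
from plant import env
plan((488.5,296.5,200),5-90,60,step=20)
for n in ['wrist','side','scene']:
    c=env.capture(n); cv2.imwrite(f'pics/z_{n}.png',c['pixels'])
E
```

```text
t 20.55 pos [489.  297.7 178. ] yaw -84.93 F [ 0.1  0.6 -0.3] op 0.598 J [ -18.   23.  -23.  106.   11.   53. -130.]
0 -0.02 0.001 0.004 0.001 -0.007 60; 0 -0.002 0 -0 -0 -0 60
end [488.5 296.5 200. ]
```

View pics/z_wrist.png

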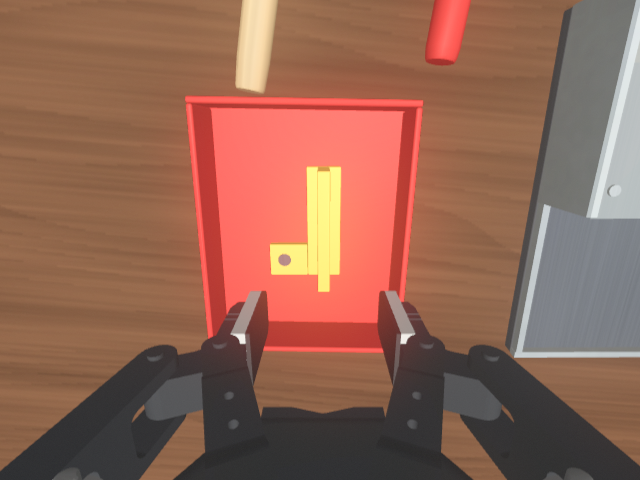

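View pics/z_side.png

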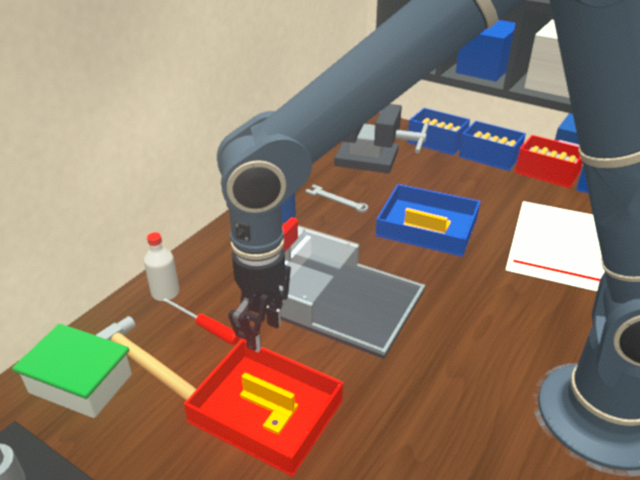

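View pics/z_scene.png

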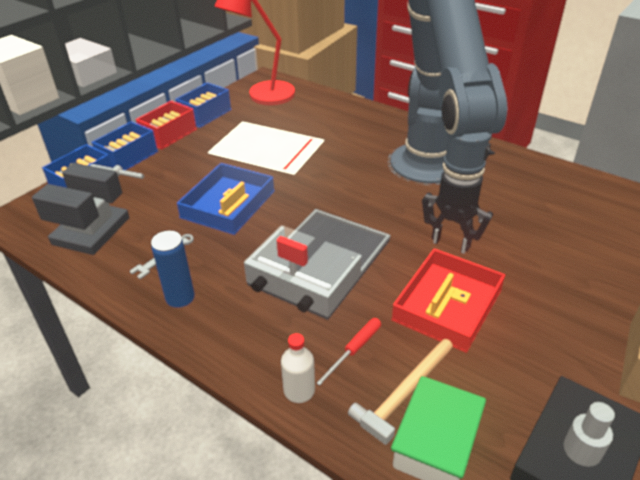

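Both brackets lie flat near the middle of their bins, red at wrist pixel (315,225) and blue at scene pixel (233,198). The handle is home at scene pixel (292,250), as at the start, the tools haven't moved, and the gripper is clear. I'll hand the job in.

```bash
python3 -c "
from plant import env
print(env.close_job())"
```

```text
the job is handed in; nothing more can be done
None
```

The job is handed in at about 20.7 s of the 64 s allowed; the interface gives no verdict, so the checks below are my own.

**Feeder:** I pulled the handle out to its stop. The tool moved about 120 mm and the wrist force rose to 23 N. I then guided the handle home in the grip and let go only once it rested there. Both brackets stayed out on the deck.

**Brackets:** The left-hand bracket is in the blue bin and the right-hand one in the red bin. The last pictures show each lying flat, right way up and near the middle of its bin.

**Rest of the scene:** The handle is in its starting place, and the screwdriver, wrench and hammer look unmoved. The gripper is clear of everything.

**Disagreements:** The arm drifted 10 to 15 mm sideways on some moves, which I corrected before each grasp and release. The cameras differed by up to about 8 mm on the feeder and bin positions and by 4 to 7 mm on the handle; these are small against the tolerances. I judged the final bracket positions from the pictures and the release poses and did not measure them again.

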